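Eject a charged flash battery and lay it on the sloping stand

TASK

The flash battery in the charger is charged. Press the charger's red ejector key all the way in, smoothly, so that the battery is pushed out and stays hanging out of the mouth, and let the key spring back; then pinch the battery by its overhanging orange end, draw it straight out and lay it gently (do not drop it) flat on the sloping wooden stand, lengthwise up the middle of the slope with one end down at the lip. Leave the other things on the counter where they are.

Things in the scene. Friction and masses are not known exactly. Their poses are not given: they have to be found in the camera images.
- charger: Grey fixed battery charger, 78 mm wide (its x), y from -70 to +95 mm, cover top 78 mm up. Origin on the counter, z up. The covered bay opens at y = -70 mm; the battery comes out level along -y, free space below. At the +y end, a red key on a slope.
- panel_edge (a point): Mid-width of the outer lower edge of the charger's black status panel (78 mm wide, 90 mm along y, 10 mm thick), 142 mm up and at charger y = +118 mm. The panel juts out over the red key, so the key cannot be reached from straight above: come with the fingers tilted about 40 degrees, along the key's axis.
- ejector_top (a point): Centre of the outer face of the red ejector key (44 mm along its x, 34 mm along its y). Its z points out of the face, 40 degrees from vertical, leaning to the charger's +y; its x is the charger's x. Pressed along -z. At rest it is at charger y = +111 mm, 85 mm up; it moves with the key.
- ejector (a joint): How far the key is pressed (m): 0 at rest, 0.025 fully in. Spring 2.4 N at first, 7.4 N fully in, plus about 2 to 4 N for the battery; springs back when let go. It drives a pusher 2.16 times as far: a full press leaves the battery sticking out about 47 mm from the mouth, and it stays there when the key returns.
- pack_center (a point): Centre of the flash battery: black block 50 mm wide (its x), 100 mm long (its y), 20 mm thick (its z), about 0.17 kg, with an orange band on its -y end, which faces out of the mouth. At the start it lies 0 to 6 mm inside the mouth, its y along the charger's y, its centre 60 mm above the counter.
- stand_bed: Sloping bed of the fixed wooden stand: a tongue 36 mm wide (y), 124 mm long (x), 6 mm thick, rising at 35 degrees. Origin: on its surface at the foot, mid-width, 34 mm above the counter. x up the slope, z square out of it. Lip at the foot: 60 mm wide, 14 mm above the surface, inner face at x = 0. Fingers can pass beside the tongue.
- lens: Bystander: black camera lens standing upright, 72 mm across, 92 mm tall. Origin: centre of its underside. Leave alone.
- film_tub: Bystander: black film tub with a grey lid, 47 mm across, 54 mm tall. Origin: centre of its underside. Leave alone.
- rangefinder: Bystander: black and silver camera, 128 mm wide, 86 mm tall. Origin: centre of its underside. Leave alone.
- bell: Bystander: steel service bell on a blue base, 84 mm across, 52 mm tall. Origin: centre of its underside. Leave alone.
- filter_case: Bystander: blue filter case lying flat, 72 x 72 x 22 mm. Origin: centre of its underside. Leave alone.
- flash: Bystander: black flash unit lying down, about 130 x 76 x 54 mm. Origin: centre of its underside. Leave alone.
- compact: Bystander: silver compact camera, 118 mm wide, 78 mm tall. Origin: centre of its underside. Leave alone.
There are look-alikes about, which are no part of the job. What is shaped like the part that bears stand_bed but blue or purple is not meant.

How it is judged:
By the outcome, as a careful person would: the job done as asked, in the order asked, and still so for the second after the job is handed in, with the robot touching nothing.
It also fails if it takes over 54 s, if anything falls off the work surface, if the arm or the gripper's body presses on something with over 40 N, if the wrist force passes 120 N, or if a joint passes its speed limit or range.

ROBOT

A 7-joint arm with a two-finger parallel gripper is mounted at the origin on the work surface. World frame = base frame: x ahead of the robot, y to its left, z up, the work surface at z = 0. Lengths are in mm, angles in degrees, forces in N, time in s.
With the tool pointing down it reaches from about 425 to 975 mm from the base axis. Payload 16.7 kg.
Tool frame: the origin (TCP) lies at the very end of the fingers, on their centre line; the grasp point (between the pads) lies 19 mm behind it; z points along the fingers, y is the direction in which the jaws open and shut (so a half turn about z gives the same grasp; the last joint's range is limited). The gripper opens to 85 mm and grips with 20 to 120 N. Pads are 22 mm wide; open, the fingers measure 114 mm over their backs; the gripper's body (76 mm by 85 mm) begins 54 mm behind the grasp point. The pads swing forward as they close: fully open they stand 13 mm farther back than shut.
Start: joints at [-73.883, 24.414, 4.234, 92.017, -1.954, 63.644, -3.845], TCP at [281.879, 613.287, 231.302] pointing down, gripper open.
Joint ranges: [-163.25, 163.25], [-28.42, 122.38], [-70.27, 78.77], [12.13, 141.07], [-58.53, 238.53], [9.26, 117.41], [-156.51, 156.51]. Speed limits (degrees/s): [108.29, 108.29, 136.94, 136.94, 172.46, 172.46, 172.46].

INTERFACE

Orientations are given as [roll, pitch, yaw] about the fixed x, y, z axes, in that order (R = Rz(yaw) Ry(pitch) Rx(roll)).
In Python, from rig import arm, grip, viewer, job_done gives the robot as it stands. Calls block until the motion is done:
- arm.move_pose(position, orientation): joint-space move of the TCP to a pose.
- arm.line_to(position, orientation=None, rate=150, stop_force=None): straight line of the TCP; orientation=None keeps the orientation; rate is the mean speed in mm/s. With stop_force (N) it stops when the force on the tool has changed by that much, and returns True; else False.
- arm.movej(angles): joint-space move.
- grip(opening): opening from 0.0 (shut) to 1.0 (fully open); the grip force is fixed at half the most; returns when the fingers have stopped.
- arm.hold(seconds).
- arm.ik(position, orientation): joint angles nearest the present ones, or None.
- viewer.snapshot(name): name is "scene" or "top" or "wrist"; returns the picture (420x560x3 uint8, red, green, blue); there is no depth.
- viewer.camera_model(name): a dict with "fx", "fy", "cx", "cy" (pixels), "camera_from_world" (4x4, takes a point from world to camera coordinates). Camera axes: x right, y up, looking along -z (the intrinsics and any distortion apply to the point x, -y, -z); pixel columns grow to the right and rows downward; lengths in mm; the calibration is good to about 2 mm. A picture is of the moment at which its call begins: read the wrist's pose just before it. camera_model takes no time and is no camera call; for the wrist camera it gives the pose at the moment of the call.
A pose or a line that the arm cannot do raises arm.Unreachable and nothing moves.
- job_done(): hands the job in, once; it reports no verdict.
Readings, each from a call of its own:
- arm.get_clock(): time.
- arm.get_q(): joint angles.
- arm.get_joint_velocities(): joint speeds.
- arm.get_joint_efforts(): joint torques, N m.
- arm.get_ee_pos(): TCP position.
- arm.get_tcp_rot(): TCP orientation.
- arm.get_ft_force(): force on the tool from outside, world axes, zero at the start.
- arm.get_wrist_torque(): the same for the moment, N m.
- arm.get_opening(): opening from 0.0 (shut) to 1.0 (fully open).
Only numpy, scipy, OpenCV 4.12 (cv2) and the standard library are available. Lean on these libraries where they do the work, as an engineer would, in place of code of your own. Each camera call takes 0.05 s, during which the arm holds its last target.

## Working session

There is one attempt and no reset: what is moved stays moved. The work goes in short steps, each a Python script; the robot and the scene stay as the last script left them, time stands still between calls to the robot, and variables do not carry over. Pictures are saved under pics/ and viewed, and the job is handed in when it is done.

```bash
ls; mkdir -p pics; python3 - <<'E'
from rig import arm, grip, viewer
import cv2,numpy as np
np.set_printoptions(suppress=True,precision=3)
for n in ["scene","top","wrist"]:
    m=viewer.camera_model(n); im=viewer.snapshot(n)
    cv2.imwrite(f"pics/{n}0.png",im[:,:,::-1]); print(n,m)
print(arm.get_clock(),arm.get_ee_pos(),arm.get_tcp_rot())
E
```

```text
pics
scene {'fx': 462.6844361763454, 'fy': 462.6844361763454, 'cx': 273.3275551630769, 'cy': 208.90304463053528, 'camera_from_world': array([[    0.642,     0.766,     0.001,  -413.256],
       [   -0.636,     0.533,     0.558,   267.774],
       [    0.427,    -0.359,     0.83 , -1912.216],
       [    0.   ,     0.   ,     0.   ,     1.   ]])}
top {'fx': 412.7844151932667, 'fy': 412.7844151932667, 'cx': 276.0064781937783, 'cy': 202.32260411301218, 'camera_from_world': array([[   -0.011,    -1.   ,    -0.012,    55.947],
       [    0.986,    -0.013,     0.168,  -581.379],
       [   -0.168,    -0.01 ,     0.986, -1096.547],
       [    0.   ,     0.   ,     0.   ,     1.   ]])}
wrist {'fx': 291.65761781100207, 'fy': 291.65761781100207, 'cx': 280.4886319828633, 'cy': 212.892046044681, 'camera_from_world': array([[   0.417,    0.909,   -0.001, -673.919],
       [  -0.866,    0.397,   -0.305,   40.902],
       [  -0.277,    0.129,    0.952, -379.777],
       [   0.   ,    0.   ,    0.   ,    1.   ]])}
0.15 [281.791 613.005 230.769] [-179.942    0.003  155.31 ]
```

View pics/scene0.png

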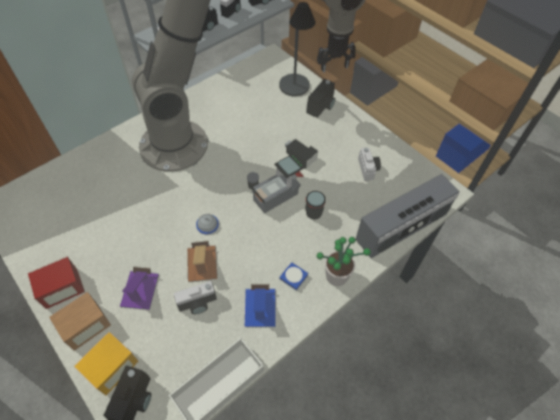

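View pics/top0.png

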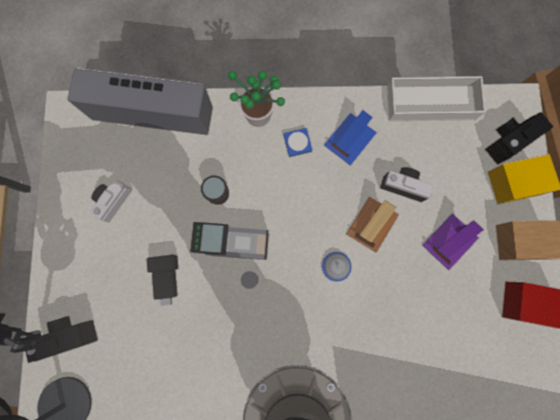

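View pics/wrist0.png

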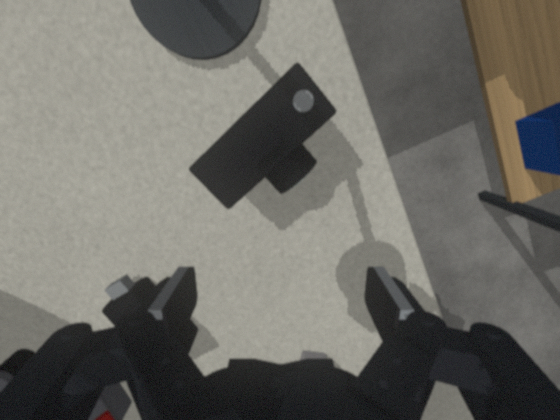

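```bash
python3 - <<'E'
import cv2
t=cv2.imread("pics/top0.png")
cv2.imwrite("pics/c1.png",cv2.resize(t[205:275,180:280],None,fx=8,fy=8,interpolation=cv2.INTER_CUBIC))
cv2.imwrite("pics/c2.png",cv2.resize(t[185:260,330:430],None,fx=8,fy=8,interpolation=cv2.INTER_CUBIC))
s=cv2.imread("pics/scene0.png")
cv2.imwrite("pics/c3.png",cv2.resize(s[135:225,240:340],None,fx=6,fy=6,interpolation=cv2.INTER_CUBIC))
E
```

```text
(no output)
```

View pics/c1.png

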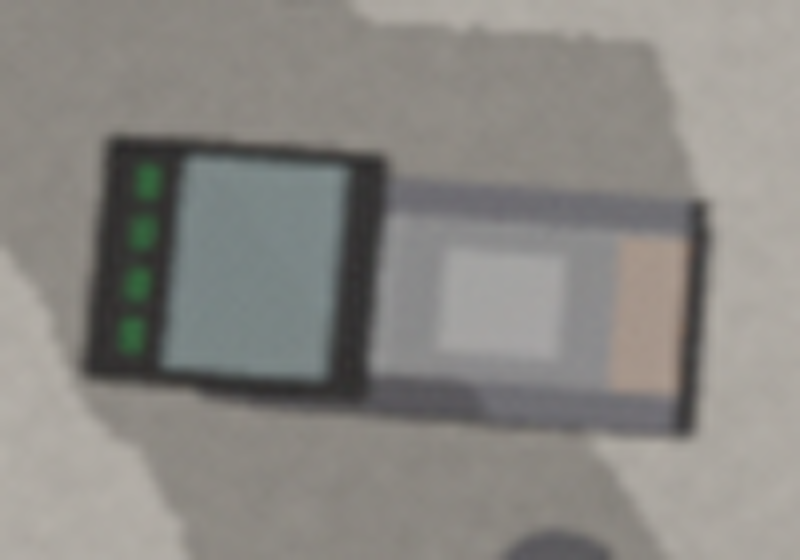

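View pics/c2.png

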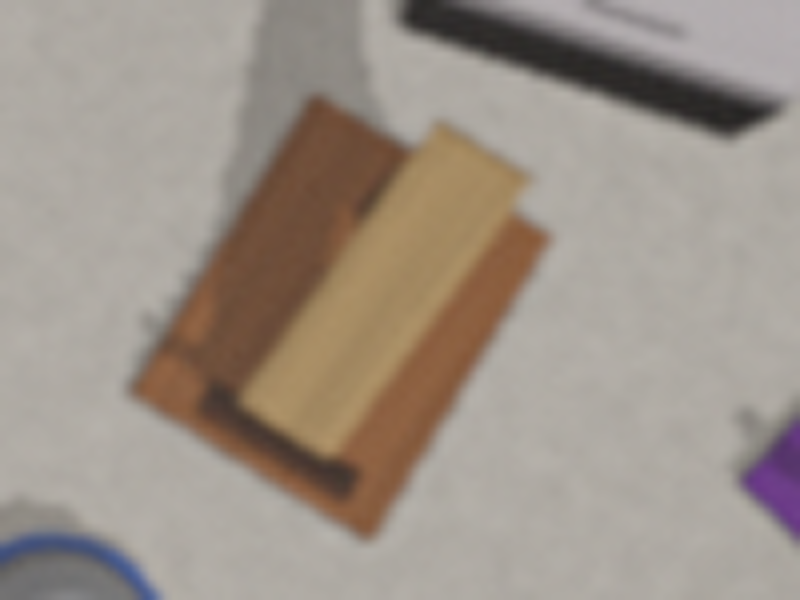

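View pics/c3.png

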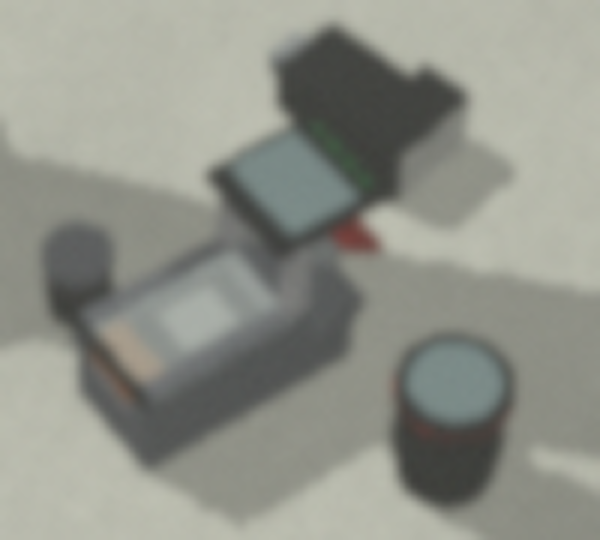

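```bash
cat > h.py <<'E'
import numpy as np
from scipy.optimize import least_squares
from scipy.spatial.transform import Rotation as Ro
np.set_printoptions(suppress=True,precision=2)
def proj(m,P):
    P=np.atleast_2d(P); T=m["camera_from_world"]; c=P@T[:3,:3].T+T[:3,3]
    return np.stack([m["cx"]+m["fx"]*c[:,0]/-c[:,2], m["cy"]+m["fy"]*-c[:,1]/-c[:,2]],1)
def xf(p,L):  # p=(x,y,yawdeg)
    a=np.radians(p[2]); R=np.array([[np.cos(a),-np.sin(a),0],[np.sin(a),np.cos(a),0],[0,0,1]])
    return np.atleast_2d(L)@R.T+[p[0],p[1],0]
def fit(obs,p0):  # obs list of (model, local pts, pix)
    f=lambda p: np.concatenate([(proj(m,xf(p,L))-np.array(q)).ravel() for m,L,q in obs])
    r=least_squares(f,p0,x_scale=[10,10,1]); return r.x,r.fun.reshape(-1,2)
s35,c35=np.sin(np.radians(35)),np.cos(np.radians(35))
def bed(P): # bed-frame -> stand yaw frame (origin under bed origin)
    P=np.atleast_2d(P); return np.stack([P[:,0]*c35-P[:,2]*s35,P[:,1],34+P[:,0]*s35+P[:,2]*c35],1)
E
cat > f1.py <<'E'
from h import *
from rig import viewer
t=viewer.camera_model("top"); s=viewer.camera_model("scene")
T=t["camera_from_world"]; print("cam",-T[:3,:3].T@T[:3,3])
cr=lambda q,o,k:[(o[0]+(a+.5)/k-.5,o[1]+(b+.5)/k-.5) for a,b in q]
pc=cr([(708,203),(692,432)],(180,205),8)
L=[(39,-70,78),(-39,-70,78)]
pp=cr([(108,138),(88,375)],(180,205),8); Lp=[(39,118,142),(-39,118,142)]
for o in ([(t,L,pc)],[(t,Lp,pp)],[(t,L,pc),(t,Lp,pp)]): print("chg",*fit(o,[600,60,0]))
ps=cr([(240,402),(330,458),(438,122),(528,180)],(330,185),8)
Ls=bed([(0,18,0),(0,-18,0),(124,18,0),(124,-18,0)])
for i in ([0,1,2,3],[2,3]): print("st",*fit([(t,Ls[i],[ps[k] for k in i])],[600,-200,60]))
E
python3 f1.py
```

```text
cam [ 388.99   37.32 1179.34]
chg [469.89 143.58  -4.41] [[ 0.02 -0.35]
 [-0.02  0.35]]
chg [474.51 143.44  -3.4 ] [[ 0.03 -0.65]
 [-0.03  0.63]]
chg [470.93 143.59  -5.  ] [[ 0.14 -0.47]
 [-0.2   0.21]
 [ 0.49 -0.51]
 [-0.43  0.72]]
st [ 480.44 -196.16  -32.84] [[-0.09  0.06]
 [-0.05 -0.01]
 [-0.29  0.01]
 [ 0.42 -0.07]]
st [ 482.26 -193.17  -34.76] [[-0.24 -0.15]
 [ 0.24  0.15]]
```

```bash
cat >> h.py <<'E'
def rpy(R): return Ro.from_matrix(R).as_euler('xyz',degrees=True)
def toolR(z,y):
    z=np.array(z,float);z/=np.linalg.norm(z);y=np.array(y,float);y-=z*(y@z);y/=np.linalg.norm(y)
    return np.stack([np.cross(y,z),y,z],1)
def Rz(a): return Ro.from_euler('z',a,degrees=True).as_matrix()
def keypose(p,tilt,off,sgn): # off along key z from face; shift along key y outward(-)
    R=Rz(p[2]); c,s=np.cos(np.radians(40)),np.sin(np.radians(40))
    kz=R@[0,s,c]; ky=R@[0,c,-s]  # ky: downslope/outward
    top=xf(p,[[0,111,85]])[0]
    ct,st=np.cos(np.radians(tilt)),np.sin(np.radians(tilt))
    tz=-(R@[0,st,ct])
    return top,kz,ky,rpy(toolR(tz,sgn*R[:,0]))
E
python3 - <<'E'
from h import *
from rig import arm,viewer
w=viewer.camera_model("wrist")["camera_from_world"]; C=-w[:3,:3].T@w[:3,3]
Rt=Ro.from_euler('xyz',arm.get_tcp_rot(),degrees=True).as_matrix()
print("cam in tool",Rt.T@(C-arm.get_ee_pos()), "\n",Rt.T@w[:3,:3].T)
p=[470.9,143.6,-4.5]
for tilt in (40,45,50):
  for s in (1,-1):
    top,kz,ky,o=keypose(p,tilt,0,s)
    print(tilt,s,top,o)
    for d in (120,60,0,-28): print(d,arm.ik(list(top+kz*d+ky*7),list(o)))
E
```

```text
cam in tool [  77.08   -0.33 -142.47] 
 [[ 0.    0.95  0.31]
 [ 1.   -0.    0.  ]
 [ 0.    0.31 -0.95]]
40 1 [479.61 254.26  85.  ] [180.   40.   85.5]
120 [-70.93  41.5   28.41  88.53   7.06  84.93 -50.75]
60 [-70.04  42.31  28.43  94.37   7.24  78.08 -50.92]
0 [-68.86  43.85  28.44  99.47   7.32  71.18 -50.94]
-28 [-68.22  44.83  28.43 101.61   7.31  67.93 -50.89]
40 -1 [479.61 254.26  85.  ] [-180.   -40.   -94.5]
120 [-45.53  38.7  -10.83  86.64  25.06  92.17 111.82]
60 [-44.22  39.15  -9.85  92.52  25.96  85.73 110.96]
0 [-43.02  40.28  -8.63  97.69  27.2   79.31 110.04]
-28 [-42.51  41.03  -7.96  99.86  27.9   76.31 109.57]
45 1 [479.61 254.26  85.  ] [180.   45.   85.5]
120 [-71.54  44.4   28.75  86.37   8.48  88.66 -51.13]
60 [-70.75  45.22  28.71  92.19   8.61  81.85 -51.63]
0 [-69.67  46.77  28.64  97.26   8.67  75.03 -51.98]
-28 [-69.08  47.74  28.6   99.37   8.68  71.83 -52.1 ]
45 -1 [479.61 254.26  85.  ] [180.  -45.  -94.5]
120 [-46.39  41.4  -11.16  84.44  26.85  96.76 110.82]
60 [-45.12  41.86 -10.16  90.32  27.6   90.37 109.76]
0 [-43.99  42.99  -8.93  95.45  28.71  84.01 108.66]
-28 [-43.5   43.74  -8.26  97.61  29.33  81.05 108.12]
50 1 [479.61 254.26  85.  ] [180.   50.   85.5]
120 [-72.06  47.3   29.08  84.3    9.89  92.3  -51.32]
60 [-71.34  48.16  28.97  90.08   9.93  85.55 -52.12]
0 [-70.35  49.73  28.84  95.09   9.94  78.81 -52.78]
-28 [-69.8   50.71  28.76  97.17   9.93  75.67 -53.05]
50 -1 [479.61 254.26  85.  ] [180.  -50.  -94.5]
120 [-47.07  44.12 -11.6   82.34  28.62 101.3  109.96]
60 [-45.86  44.61 -10.56  88.18  29.21  94.95 108.7 ]
0 [-44.77  45.76  -9.29  93.26  30.15  88.67 107.45]
-28 [-44.31  46.52  -8.62  95.38  30.71  85.75 106.85]
```

```bash
python3 - <<'E'
from h import *
from rig import arm,viewer,grip
import cv2
p=[470.9,143.6,-4.5]
top,kz,ky,o=keypose(p,46,0,1)
grip(0.0)
arm.move_pose(list(top+kz*130+ky*12),list(o))
arm.hold(0.2)
m=viewer.camera_model("wrist");im=viewer.snapshot("wrist")
import pickle;pickle.dump(m,open("w1.pkl","wb"))
im=im[:,:,::-1].copy();cv2.imwrite("pics/w1.png",im)
print(arm.get_clock(),arm.get_ee_pos(),arm.get_tcp_rot())
q=proj(m,np.vstack([top,xf(p,[[39,118,142],[-39,118,142],[22,111-13,85+10.9],[-22,111-13,85+10.9],[22,124,74],[-22,124,74]])]))
print(q)
E
```

```text
2.425 [486.66 347.2  177.15] [-179.97   45.93   85.57]
[[279.84 201.98]
 [324.88 256.2 ]
 [234.6  256.12]
 [301.93 217.86]
 [257.74 217.82]
 [303.03 185.27]
 [256.67 185.22]]
```

View pics/w1.png

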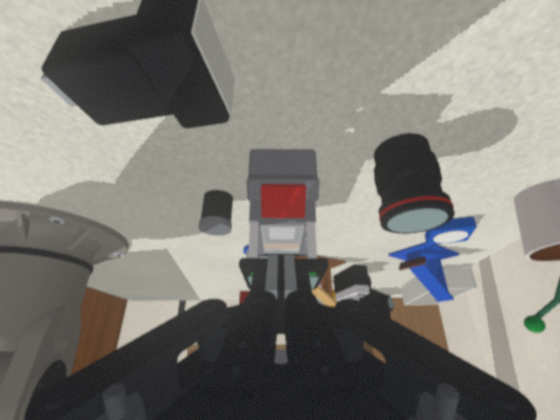

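```bash
python3 - <<'E'
import cv2
t=cv2.imread("pics/w1.png")
cv2.imwrite("pics/w1c.png",cv2.resize(t[140:290,220:350],None,fx=6,fy=6,interpolation=cv2.INTER_CUBIC)[:600*2//2*1+300])
E
python3 -c "
import cv2
t=cv2.imread('pics/w1.png');cv2.imwrite('pics/w1c.png',cv2.resize(t[140:235,235:335],None,fx=6,fy=6,interpolation=cv2.INTER_CUBIC))"
```

```text
(no output)
```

View pics/w1c.png

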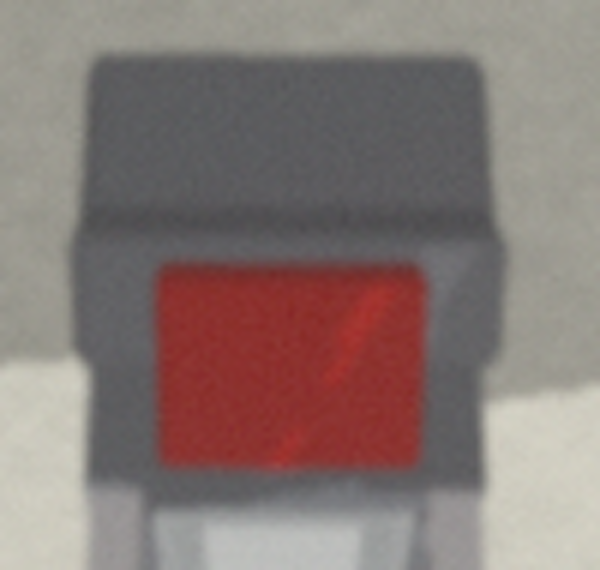

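```bash
cat > f2.py <<'E'
from h import *
from rig import viewer
import pickle
w=pickle.load(open("w1.pkl","rb")); t=viewer.camera_model("top")
cr=lambda q,o,k:[(o[0]+(a+.5)/k-.5,o[1]+(b+.5)/k-.5) for a,b in q]
c,s=np.cos(np.radians(40)),np.sin(np.radians(40))
K=[(x,111+y*c,85-y*s) for x,y in ((-22,17),(22,17),(-22,-17),(22,-17))]
pk=cr([(158,268),(425,268),(160,468),(420,468)],(235,140),6)
pc=cr([(708,203),(692,432)],(180,205),8); L=[(39,-70,78),(-39,-70,78)]
pp=cr([(108,138),(88,375)],(180,205),8); Lp=[(39,118,142),(-39,118,142)]
print(*fit([(w,K,pk)],[470,143,-4]))
print(*fit([(w,K,pk),(t,L,pc)],[470,143,-4]))
print(*fit([(w,K,pk),(t,L,pc),(t,Lp,pp)],[470,143,-4]))
E
python3 f2.py
```

```text
[473.91 144.58  -4.59] [[-1.05  0.33]
 [ 1.01  0.42]
 [-0.49 -0.26]
 [ 0.53 -0.19]]
[471.96 144.46  -5.58] [[-0.83  0.29]
 [ 1.17  0.8 ]
 [-0.74 -0.3 ]
 [ 0.23  0.1 ]
 [-0.06 -0.57]
 [-0.7   0.08]]
[472.09 144.3   -5.43] [[-1.01  0.4 ]
 [ 0.97  0.85]
 [-0.84 -0.22]
 [ 0.11  0.13]
 [-0.03 -0.69]
 [-0.6  -0.04]
 [ 0.38 -1.29]
 [-0.78 -0.1 ]]
```

```bash
python3 - <<'E'
from h import *
from rig import arm,viewer,grip
import cv2
p=[472.2,144.3,-5.1]
top,kz,ky,o=keypose(p,46,0,1)
b=top+ky*5
dep=lambda: ((np.array(arm.get_ee_pos())-top)@kz)
arm.line_to(list(b+kz*12),list(o),rate=120)
print("pre",dep(),arm.get_ft_force(),arm.get_clock())
h=arm.line_to(list(b-kz*31),list(o),rate=35,stop_force=24)
print(h,dep(),arm.get_ft_force(),arm.get_clock())
arm.hold(0.2)
print(h,dep(),arm.get_ft_force())
cv2.imwrite("pics/top1.png",viewer.snapshot("top")[:,:,::-1])
cv2.imwrite("pics/w2.png",viewer.snapshot("wrist")[:,:,::-1])
E
python3 -c "
import cv2
t=cv2.imread('pics/top1.png');cv2.imwrite('pics/c4.png',cv2.resize(t[195:285,180:300],None,fx=6,fy=6,interpolation=cv2.INTER_CUBIC))"
```

```text
pre 12.71013171703083 [ 0.34 -0.27 -0.18] 3.5583
True -25.26762366580264 [-1.84  5.01 12.29] 4.5667
True -25.329112408756966 [-2.6   5.52 13.2 ]
```

View pics/c4.png

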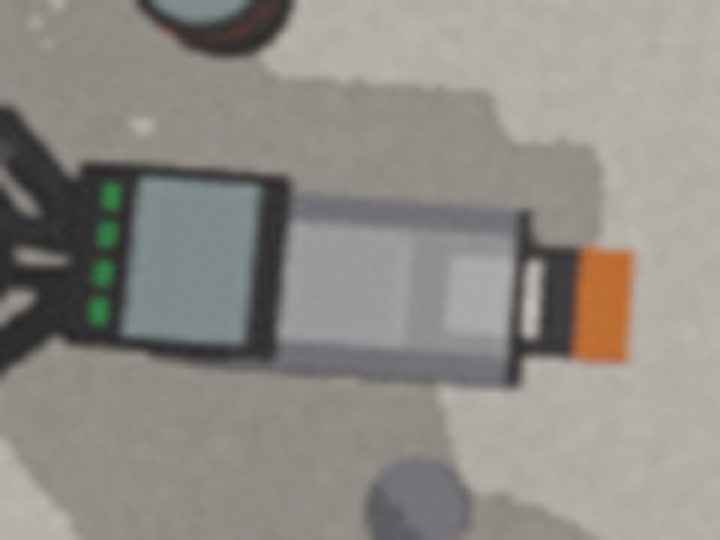

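View pics/w2.png

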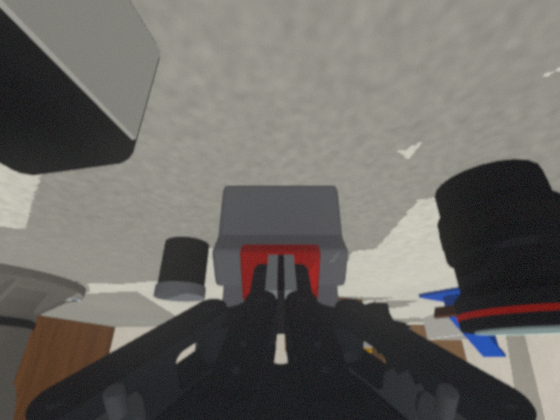

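```bash
python3 - <<'E'
from h import *
from rig import arm,viewer,grip
import cv2
p=[472.2,144.3,-5.1]
top,kz,ky,o=keypose(p,46,0,1)
b=top+ky*5
dep=lambda: ((np.array(arm.get_ee_pos())-top)@kz)
h=arm.line_to(list(b-kz*29),list(o),rate=20,stop_force=30)
arm.hold(0.1)
print(h,dep(),arm.get_ft_force(),arm.get_clock())
arm.line_to(list(b+kz*5),list(o),rate=60)
print(dep(),arm.get_ft_force())
arm.line_to(list(b+kz*110+ky*10),list(o),rate=200)
cv2.imwrite("pics/top2.png",viewer.snapshot("top")[:,:,::-1])
cv2.imwrite("pics/w3.png",viewer.snapshot("wrist")[:,:,::-1])
cv2.imwrite("pics/sc3.png",viewer.snapshot("scene")[:,:,::-1])
print(arm.get_clock())
E
python3 -c "
import cv2,numpy as np
t=cv2.imread('pics/top2.png');a=cv2.resize(t[205:275,225:295],None,fx=8,fy=8,interpolation=cv2.INTER_CUBIC)
cv2.imwrite('pics/c5.png',a)
t=cv2.imread('pics/w3.png');cv2.imwrite('pics/c6.png',cv2.resize(t[140:290,200:360],None,fx=3,fy=3))"
```

```text
True -25.422604686219444 [-3.65  6.91 17.58] 5.175
4.637840736849335 [-0.03 -0.31  0.86]
6.675
```

View pics/c5.png

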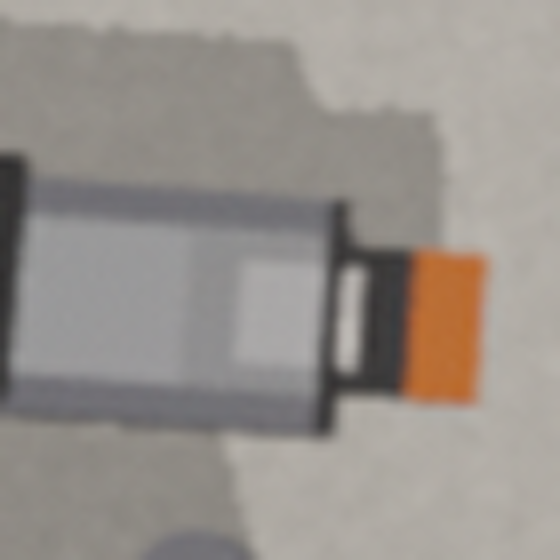

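View pics/c6.png

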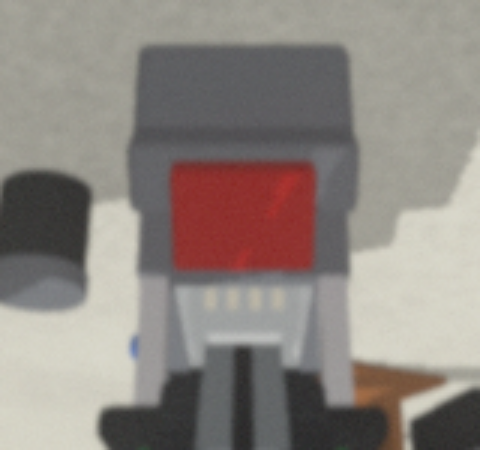

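```bash
cat >> h.py <<'E'
def unproj(m,q,z):
    T=m["camera_from_world"];R=T[:3,:3];C=-R.T@T[:3,3]
    d=R.T@np.array([(q[0]-m["cx"])/m["fx"],-(q[1]-m["cy"])/m["fy"],-1.]); return C+d*(z-C[2])/d[2]
E
python3 - <<'E'
from h import *
from rig import viewer,arm
t=viewer.camera_model("top")
f=lambda a,b:(225+(a+.5)/8-.5,205+(b+.5)/8-.5)
A,B=unproj(t,f(487,252),70),unproj(t,f(481,404),70); C,D=unproj(t,f(412,250),70),unproj(t,f(404,402),70)
print(A,B,C,D,np.linalg.norm(A-B))
p=[472.2,144.3,-5.1]
R=Rz(p[2])
for P in (A,B,C,D): print((P-[p[0],p[1],0])@R)
print("tub",unproj(t,(249,280),54),"bell",unproj(t,(337,264),45),"lens",unproj(t,(214,189),92))
p=np.array(p)
g=xf(p,[[0,-103,60]])[0]; print(g)
for s in (1,-1):
  o=rpy(toolR([0,0,-1],s*R[:,0]))
  for z in (200,40): print(s,arm.ik([g[0],g[1],z],list(o)))
E
```

```text
[486.18  24.5   70.  ] [435.5   27.24  70.  ] [487.15  49.7   70.  ] [436.45  52.91  70.  ] 50.756262519965624
[  24.58 -118.08   70.  ]
[ -26.15 -119.85   70.  ]
[ 23.3 -92.9  70. ]
[-27.48 -94.2   70.  ]
tub [370.86 123.74  54.  ] bell [ 410.87 -114.57   45.  ] lens [613.29 215.18  92.  ]
[463.04  41.71  60.  ]
1 [-47.63   6.93  37.8  121.71  -5.32  52.93 -11.91]
1 [-27.3   22.24  16.81 127.88 -12.16  31.32  -6.35]
-1 [ 39.67  13.96 -58.73 117.38  14.38  56.11 148.47]
-1 [  5.44  22.71 -21.61 125.98  14.87  33.65 147.8 ]
```

```bash
cat >> h.py <<'E'
def bedR(yaw):
    u=Rz(yaw)@[c35,0,s35]; n=Rz(yaw)@[-s35,0,c35]; v=np.cross(n,u); return u,v,n
def place(st,xb,zb,yb=0): # grasp point position in bed frame -> TCP pose with tool -n
    u,v,n=bedR(st[2]); g=np.array([st[0],st[1],34])+u*xb+n*zb+v*yb
    return g-n*19, rpy(toolR(-n,np.cross(-n,-u)))
E
python3 - <<'E'
from h import *
from rig import viewer,arm,grip
import cv2,pickle
print(arm.get_q())
for st in ([481,-195,-33.5],):
  for xb,zb in ((86,10),(90,90)):
    P,o=place(st,xb,zb); print(P,o,arm.ik(list(P),list(o)))
p=np.array([472.2,144.3,-4.8]);R=Rz(p[2])
o=rpy(toolR([0,0,-1],R[:,0]))
g=xf(p,[[0,-104,60]])[0]
# stay high over charger
q=np.array(arm.get_ee_pos()); print(q)
arm.line_to([q[0]-20,q[1]+10,260],rate=200)
arm.move_pose([g[0],g[1],215],list(o)); print(arm.get_q(),arm.get_clock())
grip(0.9); arm.hold(0.2)
m=viewer.camera_model("wrist");im=viewer.snapshot("wrist");pickle.dump(m,open("w4.pkl","wb"))
cv2.imwrite("pics/w4.png",im[:,:,::-1])
print(arm.get_ee_pos(),arm.get_tcp_rot(),arm.get_clock())
E
```

```text
[-71.04  46.15  28.61  85.75   8.23  88.73 -51.56]
[ 544.05 -236.73   75.96] [180.   35.  146.5] [  5.01  20.57   5.28 135.41 125.17  14.34 -56.69]
[ 508.52 -213.21  143.78] [180.   35.  146.5] [  2.97   8.45   4.14 137.98  83.79  14.37 -16.09]
[489.1  335.37 158.86]
[-53.07   5.95  43.42 120.82  -4.91  54.97 -11.68] 8.5583
[463.52  40.67 215.03] [180.    -0.01  85.2 ] 9.525
```

View pics/w4.png

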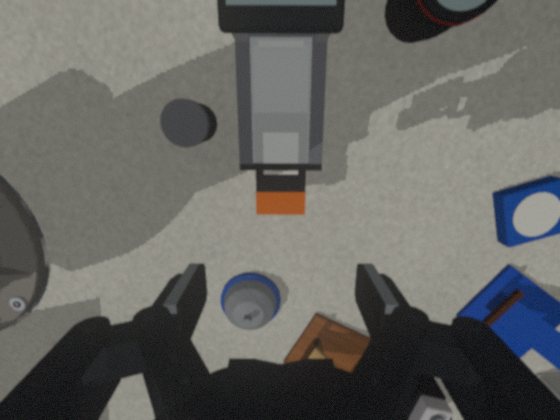

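```bash
python3 - <<'E'
import cv2
t=cv2.imread("pics/w4.png")
cv2.imwrite("pics/w4c.png",cv2.resize(t[150:225,230:330],None,fx=8,fy=8,interpolation=cv2.INTER_CUBIC))
cv2.imwrite("pics/w4d.png",t[20:160,200:360])
from h import *
from rig import arm
p=np.array([472.2,144.3,-4.8]);R=Rz(p[2])
st=[481,-195,-33.5]
u,v,n=bedR(st[2])
for ti in (0,15,20,25,30):
    a=np.radians(ti); 
    z=R@[0,np.sin(a),-np.cos(a)]; o=rpy(toolR(z,R[:,0]))
    print(ti)
    for y,h in ((-104,140),(-104,60),(-190,60)):
        g=xf(p,[[0,y,h]])[0]; print("  g",arm.ik(list(g+19*z),list(o)))
    zt=-np.cos(a)*n-np.sin(a)*u; op=rpy(toolR(zt,np.cross(-n,-u)))
    for d in (60,0):
        g=np.array([st[0],st[1],34])+u*86+n*(10+d); print("  p",arm.ik(list(g+19*zt),list(op)), op)
E
```

```text
0
  g [-48.4   16.28  41.49 126.01 -15.88  42.76  -1.07]
  g [-42.04  25.4   35.26 128.59 -26.92  33.15   8.75]
  g [-32.62  25.22  36.55 129.45 -27.81  32.94  20.3 ]
  p [-14.38  12.29  24.29 138.78 102.36   9.52 -35.38] [180.   35.  146.5]
  p [ 51.48  27.59 -48.23 132.85 104.27  32.85 -26.9 ] [180.   35.  146.5]
15
  g [-36.51  16.51  39.39 127.19 -36.98  45.41  24.49]
  g [-26.57  24.79  28.52 129.4  -47.61  37.13  35.54]
  g [-17.47  25.9   30.76 128.43 -46.    40.45  44.73]
  p [-17.    14.66  32.91 129.28  -3.79  19.43  73.59] [180.   20.  146.5]
  p [ -6.36  22.23  23.35 126.58  -8.54  14.01  78.43] [180.   20.  146.5]
20
  g [-32.45  17.57  38.77 127.4  -43.68  48.04  32.78]
  g [-21.64  25.6   26.65 129.38 -53.47  40.08  43.52]
  g [-12.21  26.9   28.42 127.8  -50.14  43.92  50.89]
  p [-16.45  16.45  34.27 125.92 -10.41  26.35  80.82] [180.   15.  146.5]
  p [ -7.24  23.72  26.12 123.26 -15.57  21.5   85.97] [180.   15.  146.5]
25
  g [-28.59  19.12  38.36 127.51 -49.77  51.49  40.5 ]
  g [-16.39  26.71  24.26 129.18 -58.05  43.37  50.27]
  g [ -7.15  28.26  26.14 127.03 -53.46  47.69  56.2 ]
  p [-16.04  18.7   35.86 122.54 -14.84  33.25  85.74] [180.   10.  146.5]
  p [ -7.63  25.59  28.35 119.84 -19.03  28.87  89.85] [180.   10.  146.5]
30
  g [-24.96  21.12  38.1  127.53 -55.1   55.63  47.5 ]
  g [  3.43  26.33   4.1  127.99 -53.69  40.83  48.55]
  g [ -2.31  29.93  23.9  126.15 -56.06  51.63  60.72]
  p [-14.88  21.13  36.53 119.11 -17.52  40.02  88.85] [180.    5.  146.5]
  p [ -7.63  27.78  30.13 116.35 -21.17  36.07  92.33] [180.    5.  146.5]
```

View pics/w4c.png

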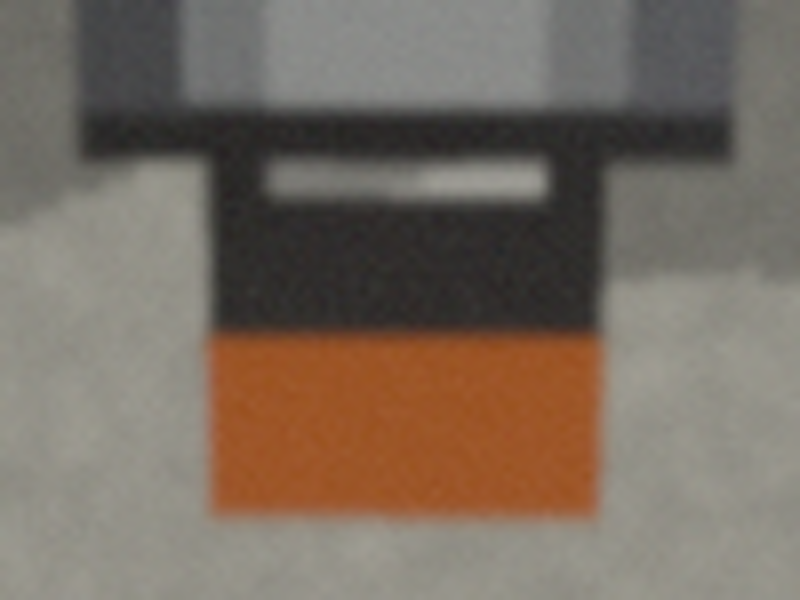

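```bash
python3 - <<'E'
from h import *
import pickle
w=pickle.load(open("w4.pkl","rb"))
f=lambda a,b:(230+(a+.5)/8-.5,150+(b+.5)/8-.5)
p=np.array([472.2,144.3,-4.8]);R=Rz(p[2])
for (a,b),z in (((209,333),70),((603,333),70),((212,517),70),((599,517),70),((80,157),78),((733,157),78)):
    P=unproj(w,f(a,b),z); print(P,(P-[p[0],p[1],0])@R)
P1=unproj(w,f(209,333),70);P2=unproj(w,f(603,333),70);print(np.degrees(np.arctan2(*(P2-P1)[[1,0]])))
P1=unproj(w,f(80,157),78);P2=unproj(w,f(733,157),78);print(np.degrees(np.arctan2(*(P2-P1)[[1,0]])))
E
```

```text
[440.09  50.95  70.  ] [-24.18 -95.71  70.  ]
[489.71  46.79  70.  ] [ 25.61 -95.7   70.  ]
[437.81  26.61  70.  ] [ -24.43 -120.16   70.  ]
[487.77  22.42  70.  ] [  25.72 -120.15   70.  ]
[427.89  75.65  78.  ] [-38.41 -72.12  78.  ]
[505.99  69.1   78.  ] [ 39.96 -72.11  78.  ]
-4.793866163424512
-4.793399736573037
```

```bash
python3 - <<'E'
from h import *
from rig import viewer,arm,grip
import cv2,pickle
p=np.array([472.8,142.8,-4.8]);R=Rz(p[2])
a=np.radians(20); z=R@[0,np.sin(a),-np.cos(a)]; o=rpy(toolR(z,R[:,0]))
g=xf(p,[[0,-105,58.5]])[0]; T=g+19*z
arm.move_pose(list(T-z*100),list(o))
print(arm.get_q(),arm.get_clock())
arm.line_to(list(T),list(o),rate=120,stop_force=8)
print(arm.get_ee_pos(),T,arm.get_ft_force())
grip(0.0); arm.hold(0.2)
print(arm.get_opening(),arm.get_ee_pos(),arm.get_ft_force(),arm.get_q(),arm.get_clock())
cv2.imwrite("pics/w5.png",viewer.snapshot("wrist")[:,:,::-1])
cv2.imwrite("pics/sc5.png",viewer.snapshot("scene")[:,:,::-1])
E
python3 -c "
import cv2
t=cv2.imread('pics/sc5.png');cv2.imwrite('pics/c7.png',cv2.resize(t[140:260,190:340],None,fx=5,fy=5,interpolation=cv2.INTER_CUBIC))"
```

```text
[-30.54  17.1   41.89 126.41 -41.68  51.14  35.25] 10.3583
[464.84  44.59  41.13] [464.56  44.64  40.65] [ 0.06 -0.31 -0.37]
0.5748340176129654 [464.89  44.58  41.21] [-1.62 -1.91  8.17] [-25.    26.84  31.33 129.47 -56.06  41.84  46.36] 11.9
```

View pics/w5.png

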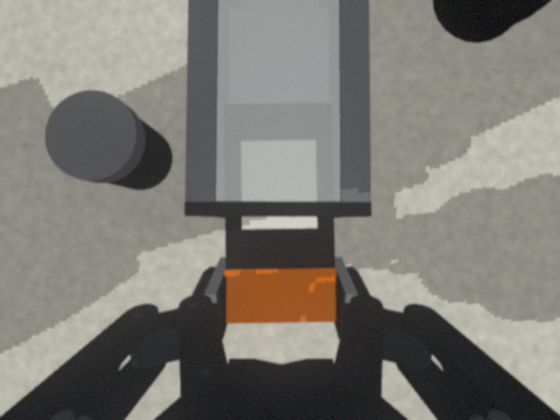

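View pics/c7.png

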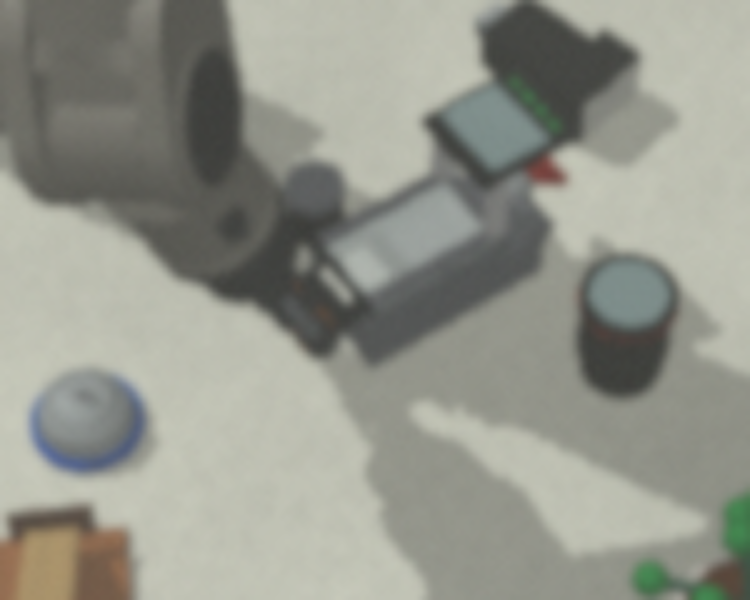

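```bash
python3 - <<'E'
from h import *
from rig import viewer,arm,grip
import cv2,pickle
p=np.array([472.8,142.8,-4.8]);R=Rz(p[2])
a=np.radians(20); z=R@[0,np.sin(a),-np.cos(a)]; o=rpy(toolR(z,R[:,0]))
e=np.array(arm.get_ee_pos()); d=R@[0,-1,0]
h=arm.line_to(list(e+d*70),rate=70,stop_force=25)
print(h,arm.get_ee_pos()-e,arm.get_ft_force(),arm.get_opening())
arm.line_to(list(e+d*95+np.array([0,0,8])),rate=80)
arm.line_to(list(e+d*95+np.array([0,0,130])),rate=150)
print(arm.get_ft_force(),arm.get_opening(),arm.get_clock(),arm.get_ee_pos(),arm.get_q())
m=viewer.camera_model("wrist");im=viewer.snapshot("wrist");pickle.dump(m,open("w6.pkl","wb"))
cv2.imwrite("pics/w6.png",im[:,:,::-1])
E
```

```text
False [ -5.87 -69.36  -0.04] [ 0.03 -0.23 -2.89] 0.5729969363596549
[-0.06  0.36 -2.31] 0.5748501873485145 14.5917 [456.47 -49.74 170.55] [-24.88  14.48  43.55 123.34 -35.81  56.87  36.22]
```

View pics/w6.png

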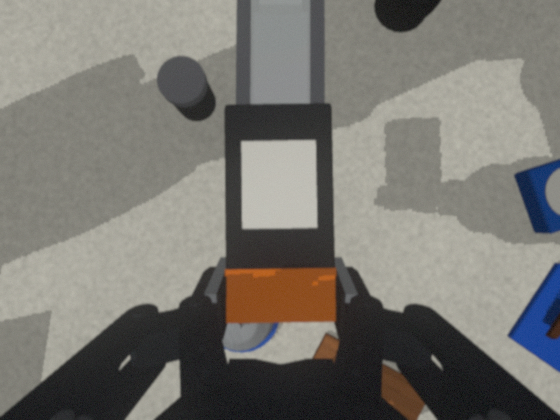

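```bash
cat > bt.py <<'E'
from h import *
import pickle
# battery in tool from w6
def cam_tool():
    import pickle
    return pickle.load(open("ct.pkl","rb"))
E
python3 - <<'E'
from h import *
from rig import viewer,arm,grip
import cv2,pickle
# battery-in-tool
m=viewer.camera_model("wrist"); Tw=np.eye(4);Tw[:3,:3]=Ro.from_euler('xyz',arm.get_tcp_rot(),degrees=True).as_matrix();Tw[:3,3]=arm.get_ee_pos()
mt=dict(m); mt["camera_from_world"]=m["camera_from_world"]@Tw
pix=np.array([(226,322),(336,322),(225,269),(336,269),(225,104),(331,104)],float)
# params: end x, y, z(tool) of end top centre, pitch, yaw
def pts(q):
    R=Ro.from_euler('yz',[q[3],q[4]],degrees=True).as_matrix()
    L=np.array([(0,-25,0),(0,25,0),(24.5,-25,0),(24.5,25,0),(100,-25,0),(100,25,0)])
    # tool y sign vs image handled by proj
    return L@R.T+q[:3]
for sg in (1,):
    def f(q):
        P=proj(mt,pts(q)); 
        return (P-pix).ravel()
    r=least_squares(f,[-13,0,-29,20,0]); print(r.x,r.fun.reshape(-1,2))
P=lambda s:proj(mt,[[0,25*s,-20]]); print(P(1),P(-1))
st=[481,-195,-33.5];u,v,n=bedR(st[2]);a=np.radians(20)
zt=-np.cos(a)*n-np.sin(a)*u; op=rpy(toolR(zt,np.cross(-n,-u)))
for s in (1,-1):
  for d in (70,100,130):
    g=np.array([st[0],st[1],34])+u*70+v*s*100+n*d; print(s,d,g+19*zt,arm.ik(list(g+19*zt),list(op)))
E
```

```text
[-10.33   1.   -31.89 -19.29  -0.65] [[-0.32  0.99]
 [-0.1  -0.04]
 [ 0.38 -0.23]
 [-0.94 -1.33]
 [-0.52  0.95]
 [ 1.52 -0.34]]
[[330.57 288.15]] [[226.76 288.14]]
1 70 [ 554.63 -123.81  113.14] [-29.72  20.04  37.2  124.05 -10.5   26.84  69.72]
1 100 [ 540.28 -114.32  137.71] [-33.17  15.86  38.98 124.94  -5.04  29.57  64.18]
1 130 [ 525.93 -104.82  162.29] [-36.79  11.39  40.52 125.61   0.6   32.78  58.36]
-1 70 [ 444.24 -290.59  113.14] [ -5.6   15.22  35.04 129.22 -17.52  24.16  98.98]
-1 100 [ 429.89 -281.09  137.71] [-11.22  10.75  39.96 130.28 -11.75  26.92  93.65]
-1 130 [ 415.54 -271.6   162.29] [-17.81   5.5   45.13 131.1   -4.24  30.16  86.57]
```

```bash
python3 - <<'E'
from h import *
from rig import viewer,arm,grip
import cv2,pickle
st=[481,-195,-33.5];u,v,n=bedR(st[2]);a=np.radians(20)
zt=-np.cos(a)*n-np.sin(a)*u; op=rpy(toolR(zt,np.cross(-n,-u)))
g=np.array([st[0],st[1],34])+u*70+v*105+n*130
arm.move_pose(list(g+19*zt),list(op)); arm.hold(0.2)
m=viewer.camera_model("wrist");im=viewer.snapshot("wrist");pickle.dump(m,open("w7.pkl","wb"))
cv2.imwrite("pics/w7.png",im[:,:,::-1])
print(arm.get_clock(),arm.get_ee_pos(),g+19*zt,arm.get_opening())
print(proj(m,xf(st,bed([(0,18,0),(0,-18,0),(124,18,0),(124,-18,0),(0,30,14),(0,-30,14)]))))
E
```

```text
15.5667 [ 528.16 -101.55  162.08] [ 528.69 -100.65  162.29] 0.5736641858826802
[[189.28 182.56]
 [150.94 182.7 ]
 [188.01 316.58]
 [148.95 316.67]
 [197.8  180.24]
 [130.45 180.48]]
```

View pics/w7.png

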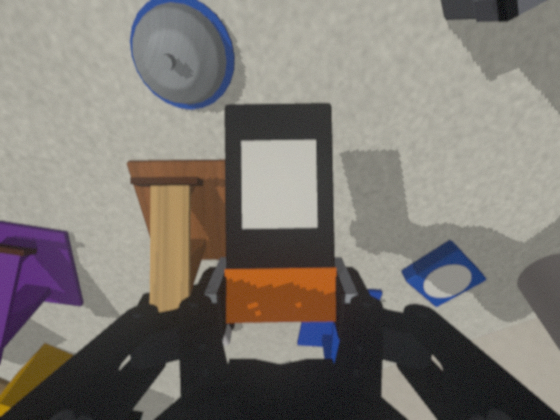

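```bash
python3 - <<'E'
import cv2
t=cv2.imread("pics/w7.png")
cv2.imwrite("pics/w7c.png",cv2.resize(t[150:240,120:220],None,fx=6,fy=6,interpolation=cv2.INTER_CUBIC))
cv2.imwrite("pics/w7d.png",cv2.resize(t[230:330,120:220],None,fx=6,fy=6,interpolation=cv2.INTER_CUBIC))
E
```

```text
(no output)
```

View pics/w7c.png

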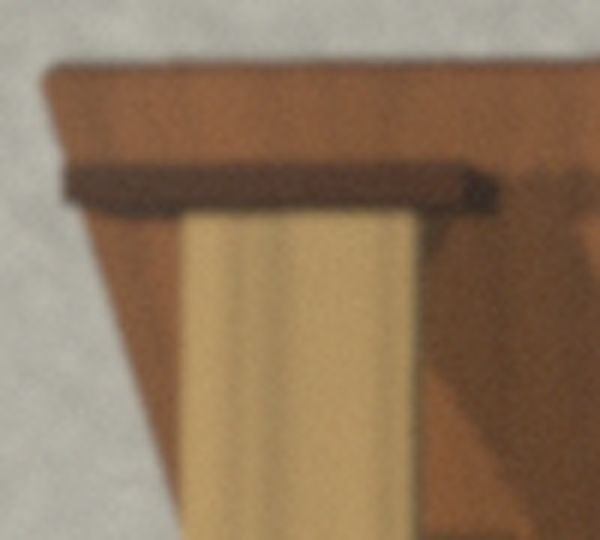

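View pics/w7d.png

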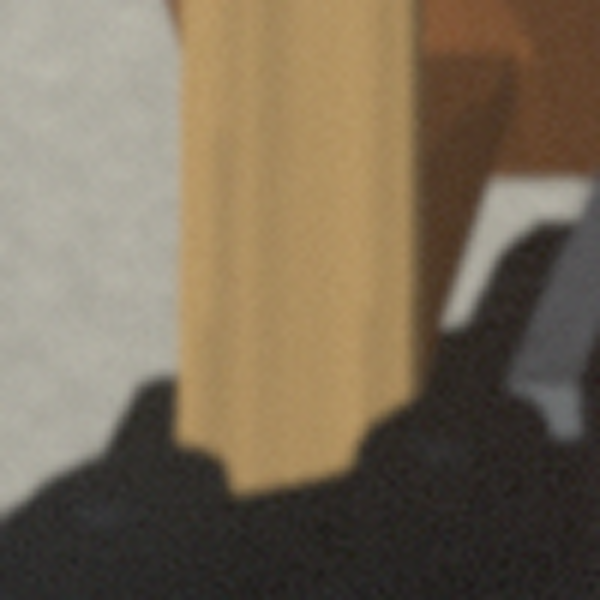

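```bash
python3 - <<'E'
from h import *
import pickle
w=pickle.load(open("w7.pkl","rb"))
pix=np.array([(150.5,184.9),(189.6,184.6)]); L=bed([(0,-18,0),(0,18,0)])
E=[(149.4,301.6,-18),(188.9,294.9,18)]
def f(p):
    r=list((proj(w,xf(p,L))-pix).ravel())
    for c,rr,y in E:
        P=proj(w,xf(p,bed([(90,y,0),(120,y,0)]))); k=(rr-P[0,1])/(P[1,1]-P[0,1]); r.append(P[0,0]+k*(P[1,0]-P[0,0])-c)
    return np.array(r)
r=least_squares(f,[481,-195,-33.5],x_scale=[10,10,1]);print(r.x,r.fun)
E
```

```text
[ 482.57 -196.6   -33.25] [ 0.52 -0.04 -0.43 -0.02  0.3  -0.39]
```

```bash
cat > pl.py <<'E'
from h import *
ST=[482.3,-196.5,-33.2];u,v,n=bedR(ST[2]);a=np.radians(20)
zt=-np.cos(a)*n-np.sin(a)*u; RT=toolR(zt,np.cross(-n,-u)); op=rpy(RT); O=np.array([ST[0],ST[1],34])
def tcp(clear,h): return O+u*(100+clear)+n*(20+h)-RT@[-9.5,0,-33]
def where(e): # inverse
    d=np.array(e)+RT@[-9.5,0,-33]-O; return d@u-100,d@v,d@n-20
E
python3 - <<'E'
from pl import *
from rig import viewer,arm,grip
import cv2
arm.move_pose(list(tcp(9,60)),list(op)); print(arm.get_q(),where(arm.get_ee_pos()),arm.get_clock())
arm.line_to(list(tcp(9,14)),list(op),rate=100)
arm.hold(0.2); print(where(arm.get_ee_pos()),arm.get_ft_force(),arm.get_clock())
for k in ("wrist","top","scene"): cv2.imwrite(f"pics/{k}8.png",viewer.snapshot(k)[:,:,::-1])
t=cv2.imread("pics/scene8.png");cv2.imwrite("pics/c8.png",cv2.resize(t[210:310,150:280],None,fx=6,fy=6,interpolation=cv2.INTER_CUBIC))
E
```

```text
[-16.93  17.02  35.76 124.67 -12.04  27.45  83.04] (np.float64(8.8963068285573), np.float64(-1.0907856004956906), np.float64(59.76442191603712)) 16.1833
(np.float64(9.293373086785792), np.float64(0.3178244898308693), np.float64(14.487411564918439)) [ 0.26 -0.71 -2.06] 16.9917
```

View pics/wrist8.png

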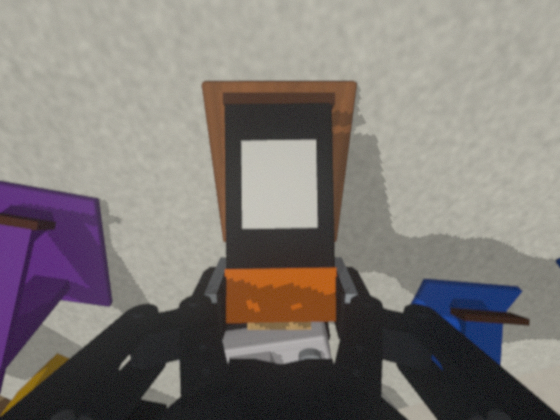

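View pics/c8.png

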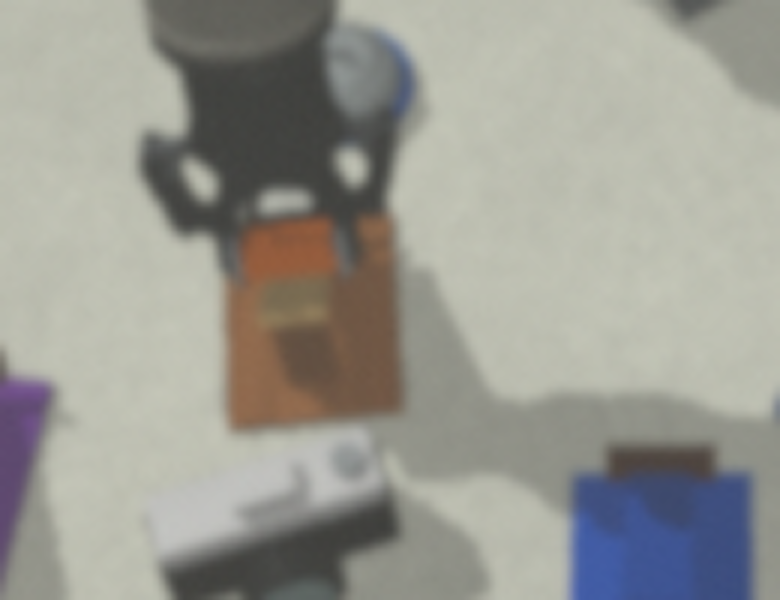

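```bash
python3 - <<'E'
from pl import *
from rig import viewer,arm,grip
import cv2
h=arm.line_to(list(tcp(9,-5)),list(op),rate=25,stop_force=5)
w=where(arm.get_ee_pos());print(h,w,arm.get_ft_force())
hz=w[2]+0.8
arm.line_to(list(tcp(w[0],hz)),list(op),rate=15)
h=arm.line_to(list(tcp(-6,hz)),list(op),rate=20,stop_force=5)
w=where(arm.get_ee_pos());print(h,w,arm.get_ft_force())
h=arm.line_to(list(tcp(w[0]+.3,w[2]-5)),list(op),rate=15,stop_force=4)
arm.hold(0.2);w=where(arm.get_ee_pos());print(h,w,arm.get_ft_force(),arm.get_clock())
for k in ("wrist","scene"): cv2.imwrite(f"pics/{k}9.png",viewer.snapshot(k)[:,:,::-1])
E
```

```text
True (np.float64(8.957360593231385), np.float64(0.06839192815995049), np.float64(-0.24342400125722818)) [-2.65  1.99  6.68]
True (np.float64(1.4768136089309536), np.float64(-0.06408226537408963), np.float64(0.34517647555768605)) [ 2.14 -2.06  1.13]
True (np.float64(1.4309774046545272), np.float64(-0.026549771164332818), np.float64(-0.2686090654200264)) [-3.81  2.63 11.06] 18.8583
```

View pics/wrist9.png

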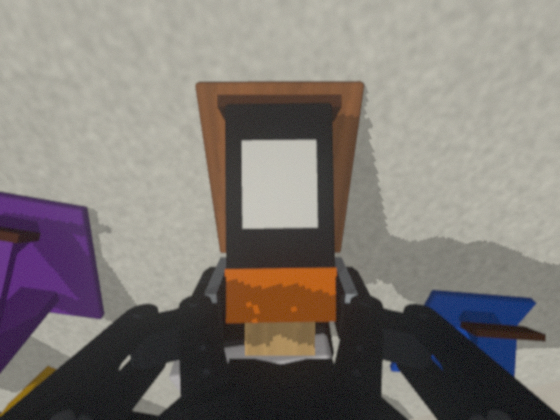

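```bash
python3 - <<'E'
from pl import *
from rig import viewer,arm,grip
import cv2
w=where(arm.get_ee_pos())
arm.line_to(list(tcp(w[0],w[2]+.4)),list(op),rate=10)
print(arm.get_ft_force())
grip(0.75); arm.hold(0.3); print(arm.get_opening(),arm.get_ft_force())
e=np.array(arm.get_ee_pos())
arm.line_to(list(e-zt*25),list(op),rate=50)
arm.line_to(list(e-zt*120),list(op),rate=150)
arm.hold(0.3)
print(arm.get_clock(),arm.get_ft_force())
for k in ("wrist","scene","top"): cv2.imwrite(f"pics/{k}10.png",viewer.snapshot(k)[:,:,::-1])
E
```

```text
[ 1.54 -1.66 -0.99]
0.7470378870586852 [ 1.05 -0.15 -0.46]
21.5417 [0.63 0.18 0.18]
```

View pics/wrist10.png

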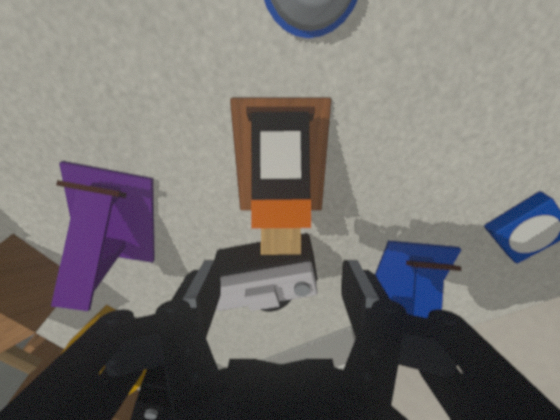

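View pics/scene10.png

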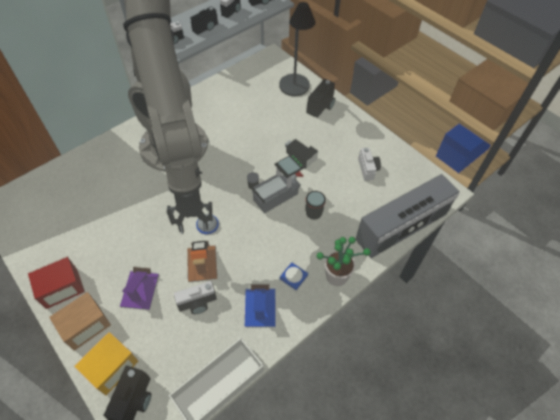

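```bash
python3 - <<'E'
from rig import job_done,arm
print(arm.get_clock(),arm.get_ft_force()); job_done()
E
```

```text
21.6917 [-1.18004966  0.63038109 -0.23538753]
the job is handed in; nothing more can be done
```

The battery is on the wooden stand and the job is handed in, at about 21.7 s of the 54 s allowed.

- **Ejecting:** I pressed the red key with closed fingers at about a 46° tilt. It stopped hard at 25.4 mm of travel, then sprang back when I let go. The battery stayed hanging out about 47 mm.
- **Drawing out:** I pinched the orange end (gripper opening about 49 mm), drew it straight out 95 mm and lifted it.
- **Placing:** I lowered it onto the bed until contact at about 5 N, slid it down until it touched the lip, and opened the fingers. The arm then backed off.

**Last checks:**
- **Battery:** the wrist picture shows it flat on the tongue, centred (columns 252–312 against the tongue's 262–301), with its black end at the lip.
- **Bystanders:** the final pictures show none of them visibly moved.
- **Wrist force:** it read near zero (about 1 N) after the arm backed off.
- **Disagreement:** the top and wrist cameras differed by 2–3 mm on the charger and the stand. I went by the wrist views, and the contact points matched them to about 1.5 mm.

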